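Load the drilling tray from the drying rack, in order

ROBOT

A 6-joint arm with a two-finger parallel gripper is mounted at the origin on the work surface. World frame = base frame: x ahead of the robot, y to its left, z up, the work surface at z = 0. Lengths are in m, angles in rad, forces in N, time in s.
With the tool pointing down it reaches from about 0.35 to 0.85 m from the base axis. Payload 8.1 kg.
Tool frame: the origin (TCP) lies between the finger pads; the fingertips stand 14 mm ahead of it and the grasp point (between the pads) lies 5 mm behind it; z points along the fingers, y is the line along which they close (so a half turn about z gives the same grasp; the last joint's range is limited). The gripper opens to 93 mm and grips with 3 to 60 N. Pads are 15 mm wide; open, the fingers measure 128 mm over their backs; the gripper's body (75 mm by 188 mm) begins 65 mm behind the grasp point.
Start: joints at [-1.215, 0.13, 1.488, -0, 1.523, -0.085], TCP at [0.256, -0.543, 0.233] pointing down, gripper open.
Joint ranges: [-2.96, 2.96], [-0.89, 2.26], [0.02, 2.5], [-1.34, 4.48], [0, 2.73], [-2.66, 2.66]. Speed limits (rad/s): [2.39, 2.39, 2.79, 3.14, 3.14, 3.14].

INTERFACE

Orientations are given as a rotation vector (axis times angle).
In Python, from plant import robot gives the robot as it stands.
- The arm moves only by the tool arm_command, never from a script. Its argument "targets" is a list of rows, each an object of numbers: "x", "y", "z": the shift along the world's x, y, z in units of 500 mm (1.0 is 500 mm); "rx", "ry", "rz": the turn, a rotation vector about the world's x, y, z in units of 2 rad (1.0 is 2 rad); "claw": the closure in counts, from 0 (fully open) to 255 (shut). In form: [{"x": .., "y": .., "z": .., "rx": .., "ry": .., "rz": .., "claw": ..}, ...]. A call has 1 to 10 rows; each row is the pose to reach, as a shift and turn from the pose commanded when the call began; what a row does not reach only later rows make up. A row lasts 1/12 s, in which the tool goes at most 41.7 mm and 7.16 degrees, less where a joint would pass 70% of its speed; a pose out of reach is approached as far as the arm can. A call with a number of a shift or a turn outside -1 to 1 is refused whole. A call with a gripper value outside its range is refused whole. The fingers move at their own pace and stop on an object; "squeeze" is the grip in N (left out, the last holds). Time passes only in rows, so rows that repeat a pose let the fingers close. It gives the time, the measured TCP pose, the force, the opening and the grip force at its end, in the units of the state.
- robot.read_state(): the state, without advancing time (a new reading comes with each control period).
- robot.read_camera(name): name is "scene" or "top" or "wrist"; returns (picture, depth): 400x640x3 uint8, red, green, blue; 400x640 float32, m along the optical axis (not along the pixel's ray), 0 where there is no reading.
- robot.get_calibration(name): a dict with "intrinsics" (3x3 intrinsics, pixels), "origin" and "orientation" of the camera in the world. Camera axes: x right, y up, looking along -z (the intrinsics and any distortion apply to the point x, -y, -z); pixel columns grow to the right and rows downward; lengths in m; the calibration is good to about 2 mm. The wrist camera is an equidistant fisheye: a pixel r from the principal point sees the ray r / f radians off the axis. A picture is of the moment at which its call begins: read the wrist's pose just before it. get_calibration takes no time and is no camera call; for the wrist camera it gives the pose at the moment of the call.
- robot.close_job(): hands the job in; it is judged then, once.
The state is a dict: "t": time; "q": joint angles; "dq": joint speeds; "joint_torque": joint torques, N m; "tool_pos": TCP position; "orientation": TCP orientation; "force": force on the tool from outside, world axes, zero at the start; "wrist_torque": the same for the moment, N m; "opening": finger opening in m; "gripper_force": force on a finger pad.
Only numpy, scipy, OpenCV 4.12 (cv2) and the standard library are available. Lean on these libraries where they do the work, as an engineer would, in place of code of your own. Each camera call takes 0.05 s, during which the arm holds its last target. There are 200 camera calls.

TASK

Move the four dip-painted furniture legs from the dark drying rack into the drilling tray, one in each bay, standing upright on the bay floor. Their order matters: the leg that stands farthest from the robot in the drying rack goes into the bay next to the red block, the next farthest into the next bay, and so on, so that the leg nearest the robot ends in the bay farthest from the red block. Do not knock any leg over, and leave the glue bottle, the cork sanding block and the wooden disc where they are.

Things in the scene. Friction and masses are not known exactly. Their poses are not given: they have to be found in the camera images.
- leg_white: loose turned furniture leg, round, 95 mm tall, bare light wood, its top 40 mm dipped in white paint; foot 38 mm across (lowest 12 mm), neck 26 mm at 18 to 24 mm up, straight grip part 31 mm across from 34 mm up to the top; about 75 g. Origin: centre of its underside; z up its axis. Starts upright on the plate of its own colour.
- leg_blue: loose turned furniture leg, round, 95 mm tall, bare light wood, its top 40 mm dipped in blue paint; foot 38 mm across (lowest 12 mm), neck 26 mm at 18 to 24 mm up, straight grip part 31 mm across from 34 mm up to the top; about 75 g. Origin: centre of its underside; z up its axis. Starts upright on the plate of its own colour.
- leg_green: loose turned furniture leg, round, 95 mm tall, bare light wood, its top 40 mm dipped in green paint; foot 38 mm across (lowest 12 mm), neck 26 mm at 18 to 24 mm up, straight grip part 31 mm across from 34 mm up to the top; about 75 g. Origin: centre of its underside; z up its axis. Starts upright on the plate of its own colour.
- leg_yellow: loose turned furniture leg, round, 95 mm tall, bare light wood, its top 40 mm dipped in yellow paint; foot 38 mm across (lowest 12 mm), neck 26 mm at 18 to 24 mm up, straight grip part 31 mm across from 34 mm up to the top; about 75 g. Origin: centre of its underside; z up its axis. Starts upright on the plate of its own colour.
- pad_white: fixed white plate, 52 x 56 x 4 mm, on the drying rack under the white leg. Origin: centre of its underside, 18 mm above the table. x axis: along the row, away from the robot; y across. Four plates in a straight row, 60 mm apart, colours in any order. The rack: fixed dark board 270 x 86 x 18 mm, a batten on each long side, top 28 mm above the table.
- pad_blue: fixed blue plate, 52 x 56 x 4 mm, on the drying rack under the blue leg. Origin: centre of its underside, 18 mm above the table. x axis: along the row, away from the robot; y across. Four plates in a straight row, 60 mm apart, colours in any order. The rack: fixed dark board 270 x 86 x 18 mm, a batten on each long side, top 28 mm above the table.
- pad_green: fixed green plate, 52 x 56 x 4 mm, on the drying rack under the green leg. Origin: centre of its underside, 18 mm above the table. x axis: along the row, away from the robot; y across. Four plates in a straight row, 60 mm apart, colours in any order. The rack: fixed dark board 270 x 86 x 18 mm, a batten on each long side, top 28 mm above the table.
- pad_yellow: fixed yellow plate, 52 x 56 x 4 mm, on the drying rack under the yellow leg. Origin: centre of its underside, 18 mm above the table. x axis: along the row, away from the robot; y across. Four plates in a straight row, 60 mm apart, colours in any order. The rack: fixed dark board 270 x 86 x 18 mm, a batten on each long side, top 28 mm above the table.
- tray: fixed grey tray, 310 x 90 mm, floor 12 mm above the table. Origin: centre of its underside, on the table; x along it, away from the robot. Four bays centred at x = -90, -30, 30, 90 mm, y = 0, each at least 54 mm along x, 74 mm across; 6 mm dividers between, 8 mm side walls, all 20 mm above the floor. Stop blocks at x = 138 and -138 mm, one red, one bare wood.
- red_block: fixed red stop block, 30 x 72 mm, 36 mm tall, at one end of the tray (near or far end, by chance); a bare wooden one stands at the other end. Origin: centre of its underside, on the tray floor; axes as the tray's. The bay centres lie 48, 108, 168 and 228 mm from it along the tray.
- glue: loose bystander: white glue bottle with an orange cap, 60 mm across, 150 mm tall, standing; origin at the centre of its underside. Leave it alone.
- sander: loose bystander: cork sanding block, 100 x 60 x 28 mm, lying flat between rack and tray; origin at the centre of its underside. Leave it alone.
- disc: loose bystander: round wooden disc, 68 mm across, 16 mm thick, lying flat between rack and tray; origin at the centre of its underside. Leave it alone.

How it is judged:
By the outcome, as a careful person would: the job done as asked, in the order asked, and still so for the second after the job is handed in, with the robot touching nothing.
It also fails if it takes over 109 s, if anything falls off the work surface, if the arm or the gripper's body presses on something with over 40 N, if the wrist force passes 120 N, or if a joint passes its speed limit or range.

## Working session

There is one attempt and no reset: what is moved stays moved. The work goes in short steps, Python scripts to look and compute and a tool call to move; the robot and the scene stay as the last step left them, time stands still between calls to the robot, and variables do not carry over. Pictures are saved under pics/ and viewed, at most 14 in all, crops included, and the job is handed in when it is done.

Besides the shell and the picture viewer there is one more tool, called after ">>>" as name(argument=value, ...) on one line, values as JSON. arm_command: Moves the arm, as the interface text tells. Shifts and turns lie within -1 to 1; 1 stands for 500 mm of shift or 2 rad of turn. Its arguments: {"type":"object","properties":{"targets":{"type":"array","items":{"type":"object","properties":{"x":{"type":"number","minimum":-1,"maximum":1},"y":{"type":"number","minimum":-1,"maximum":1},"z":{"type":"number","minimum":-1,"maximum":1},"rx":{"type":"number","minimum":-1,"maximum":1},"ry":{"type":"number","minimum":-1,"maximum":1},"rz":{"type":"number","minimum":-1,"maximum":1},"claw":{"type":"number"}}}},"squeeze":{"type":"number"}},"required":["targets"]}

```bash
mkdir -p pics
python3 - <<'E'
from plant import robot
import cv2,numpy as np
s=robot.read_state();print(s['t'],s['tool_pos'],s['orientation'],s['opening'])
for n in('scene','top'):
    p,d=robot.read_camera(n);cv2.imwrite(f'pics/{n}0.png',p[...,::-1]);np.save(f'{n}d.npy',d);np.save(f'{n}p.npy',p)
    c=robot.get_calibration(n);print(n,c)
E
```

```text
0.0 [ 0.25583726 -0.54213236  0.23159608] [-3.06380776e+00 -6.86424506e-01  3.89001682e-04] 0.09261337178232443
scene {'intrinsics': array([[496.15204591,   0.        , 317.05093205],
       [  0.        , 496.15204591, 194.55465711],
       [  0.        ,   0.        ,   1.        ]]), 'origin': array([1.35016374, 0.47200212, 0.6739662 ]), 'orientation': array([0.57135212, 1.02480609, 1.91682259])}
top {'intrinsics': array([[482.52628178,   0.        , 314.46846294],
       [  0.        , 482.52628178, 204.6398707 ],
       [  0.        ,   0.        ,   1.        ]]), 'origin': array([ 0.38538535, -0.02628051,  1.09324957]), 'orientation': array([ 0.14078743, -0.13855219, -1.56201537])}
```

View pics/top0.png

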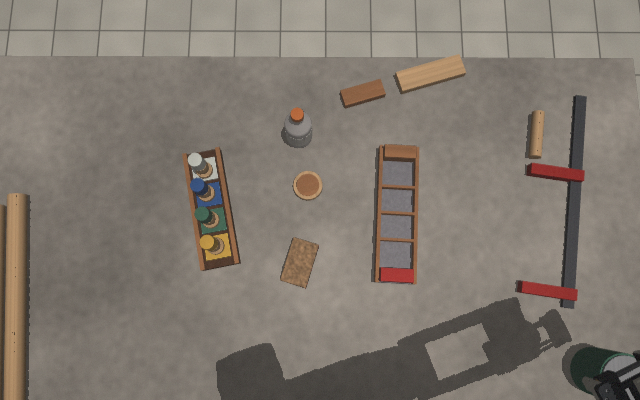

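View pics/scene0.png

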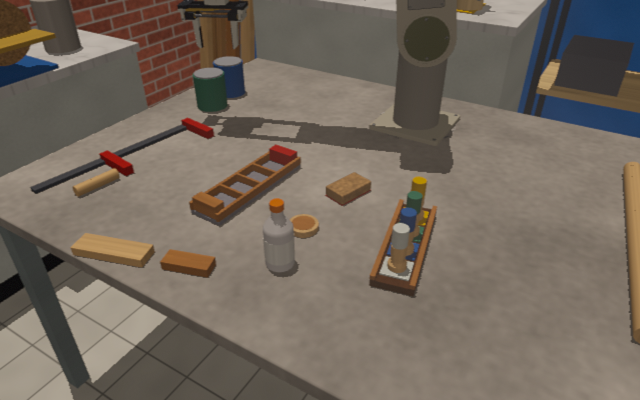

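Top view: the rack holds, far to near, white (201,165), blue (203,190), green (209,218) and yellow (212,243). The red block is at the near end of the tray (397,275). So white goes in the nearest bay and yellow in the farthest. The scene view agrees.

```bash
cat > h.py <<'E'
import numpy as np,cv2
from scipy.spatial.transform import Rotation as R
def cloud(d,c):
    K=c['intrinsics'];v,u=np.mgrid[:d.shape[0],:d.shape[1]]
    P=np.stack([(u-K[0,2])/K[0,0]*d,-(v-K[1,2])/K[1,1]*d,-d],-1)
    return P@R.from_rotvec(c['orientation']).as_matrix().T+c['origin']
def hue(p):
    h=cv2.cvtColor(p,cv2.COLOR_RGB2HSV).astype(int);H,S,V=h[...,0],h[...,1],h[...,2]
    return {'white':(S<60)&(V>100),'blue':(abs(H-110)<15)&(S>120),'green':(abs(H-78)<20)&(S>90),'yellow':(abs(H-24)<6)&(S>150),'red':((H<6)|(H>174))&(S>170)}
def circ(xy,r):
    from scipy.optimize import least_squares
    return least_squares(lambda c:np.hypot(*(xy-c).T)-r,xy.mean(0),loss='soft_l1',f_scale=.002).x
E
python3 - <<'E'
from plant import robot
from h import *
for n in('top','scene'):
    d=np.load(n+'d.npy');p=np.load(n+'p.npy');P=cloud(d,robot.get_calibration(n));m=hue(p)
    x,y,z=P[...,0],P[...,1],P[...,2];ok=d>0
    tz=ok&(abs(z)<.01)&(x>.2)&(x<.8)&(abs(y)<.3);print(n,'table z',np.median(z[tz]))
    reg=ok&(x>.3)&(x<.75)&(y>.1)&(y<.4)
    for c in('white','blue','green','yellow'):
        t=reg&m[c]&(z>.105)&(z<.13)
        side=reg&m[c]&(z>.075)&(z<.11)
        pl=reg&m[c]&(z>.012)&(z<.03)
        f=lambda q:(P[q].mean(0).round(4),((P[q].min(0)+P[q].max(0))/2).round(4),q.sum()) if q.any() else None
        print(c,'top',f(t),'side',circ(P[side][:,:2],.0155).round(4) if side.sum()>5 else 0,'plate',f(pl))
    w=ok&(z>.022)&(z<.06)&(y<0)&(y>-.2)&(x>.3)&(x<.65)
    r=cv2.minAreaRect(P[w][:,:2].astype(np.float32));print('tray',r,w.sum())
    print('trayx',[tuple(np.percentile(P[w][:,i],[0,1,99,100]).round(3)) for i in(0,1)])
    w=ok&(z>.012)&(z<.04)&(y>.08)&(y<.35)&(x>.3)&(x<.65)
    nn,l,st,ce=cv2.connectedComponentsWithStats(w.astype(np.uint8))
    for i in range(1,nn):
        if st[i,4]>150: print('blob',st[i],cv2.minAreaRect(P[l==i][:,:2].astype(np.float32)))
    q=m['red']&w*0+ (m['red']&ok&(z>.04)&(z<.06)&(abs(y)<.2)&(x>.2)&(x<.4)); print('red',P[q>0].mean(0) if q.any() else 0)
E
```

```text
top table z 0.0003138297095115483
white top (array([0.6553, 0.2267, 0.1173]), array([0.6421, 0.2247, 0.116 ]), np.int64(166)) side 0 plate (array([0.656 , 0.2178, 0.0223]), array([0.6025, 0.2333, 0.0212]), np.int64(212))
blue top (array([0.6018, 0.2197, 0.1172]), array([0.6014, 0.2203, 0.117 ]), np.int64(143)) side 0 plate (array([0.5957, 0.2074, 0.0226]), array([0.6014, 0.2141, 0.0232]), np.int64(235))
green top None side 0 plate None
yellow top (array([0.484 , 0.1942, 0.1171]), array([0.4837, 0.1941, 0.1137]), np.int64(166)) side 0 plate (array([0.4793, 0.1844, 0.0225]), array([0.484 , 0.1901, 0.0233]), np.int64(259))
tray ((0.5222663879394531, -0.09997539222240448), (0.19988855719566345, 0.2550649344921112), 89.982666015625) 1247
trayx [(np.float64(0.395), np.float64(0.401), np.float64(0.643), np.float64(0.65)), (np.float64(-0.2), np.float64(-0.199), np.float64(-0.001), np.float64(-0.0))]
blob [ 185  172   55   99 2893] ((0.5482213497161865, 0.2061697542667389), (0.22326558828353882, 0.08753117173910141), 11.539373397827148)
red 0
scene table z 0.0009193147794324119
white top (arr
[... 616 characters left out ...]
.1935, 0.1123]), np.int64(142)) side [0.4819 0.1929] plate (array([0.4821, 0.2135, 0.0228]), array([0.4776, 0.1914, 0.0231]), np.int64(78))
tray ((0.5210921764373779, -0.09980116784572601), (0.2565682828426361, 0.19983208179473877), 0.1252254694700241) 920
trayx [(np.float64(0.393), np.float64(0.406), np.float64(0.646), np.float64(0.65)), (np.float64(-0.2), np.float64(-0.199), np.float64(-0.001), np.float64(-0.0))]
blob [378 199  29  63 471] ((0.5472221970558167, 0.17350837588310242), (0.20992609858512878, 0.024530282244086266), 11.62784194946289)
blob [ 405  205   33   68 1012] ((0.5397775769233704, 0.23096179962158203), (0.22630278766155243, 0.034210383892059326), 11.104103088378906)
red 0
```

Run:
```python
from plant import robot
from h import *
for n in('top','scene'):
    d=np.load(n+'d.npy');P=cloud(d,robot.get_calibration(n))
    x,y,z=P[...,0],P[...,1],P[...,2];ok=d>0
    t=(ok&(z>.112)&(z<.122)&(x>.4)&(x<.75)&(y>.15)&(y<.3)).astype(np.uint8)
    nn,l,st,ce=cv2.connectedComponentsWithStats(t)
    pts=[]
    for i in range(1,nn):
        if st[i,4]>30:
            q=P[l==i]; r=cv2.minEnclosingCircle(q[:,:2].astype(np.float32)); print(n,'leg',q.mean(0).round(4),np.median(q,0).round(4),np.round(r[0],4),round(r[1],4),st[i,4]); pts.append(q.mean(0)[:2])
    # walls+blocks of the tray, excluding others
    w=(ok&(z>.024)&(z<.06)).astype(np.uint8)
    seed={'top':(366,140,60,150),'scene':(185,140,125,80)}[n];mk=np.zeros_like(w);a,b,cw,ch=seed;mk[b:b+ch,a:a+cw]=1
    nn,l,st,ce=cv2.connectedComponentsWithStats(w*mk)
    i=1+np.argmax(st[1:,4]);q=P[l==i];r=cv2.minAreaRect(q[:,:2].astype(np.float32));print(n,'tray',r,st[i],np.round(q.mean(0),4))
    if n=='top':
        for u,v in((397,175),(397,199),(397,226),(396,254),(400,152),(397,275)):print(P[v,u].round(4))
    print(d[275,397])
s=robot.read_state();M=R.from_rotvec(s['orientation']).as_matrix();print(M.round(3))
```

```text
top leg [0.6561 0.2264 0.1173] [0.6563 0.2266 0.1176] [0.6573 0.2271] 0.0161 167
top leg [0.6023 0.219  0.117 ] [0.6019 0.2191 0.1171] [0.6027 0.2194] 0.0154 171
top leg [0.5421 0.2074 0.117 ] [0.5425 0.2075 0.117 ] [0.5425 0.2075] 0.0153 171
top leg [0.484  0.1937 0.117 ] [0.4842 0.1938 0.1172] [0.4841 0.1941] 0.0156 178
top tray ((0.559829592704773, -0.20898757874965668), (0.09104838967323303, 0.3080761134624481), 86.98310089111328) [ 375  144   44  140 2428] [ 0.5582 -0.2078  0.0378]
[ 0.6497 -0.2138  0.0132]
[ 0.5934 -0.2123  0.0135]
[ 0.5317 -0.211   0.0114]
[ 0.4687 -0.2074  0.0101]
[ 0.6944 -0.2159  0.0476]
[ 0.4209 -0.2022  0.047 ]
1.0357285
scene leg [0.4855 0.1943 0.1169] [0.4857 0.1945 0.1172] [0.4838 0.1942] 0.0164 113
scene leg [0.5441 0.2079 0.117 ] [0.5455 0.208  0.1173] [0.5415 0.2087] 0.017 132
scene leg [0.6043 0.2196 0.117 ] [0.6049 0.2197 0.1174] [0.602 0.219] 0.0158 142
scene leg [0.6576 0.2275 0.1171] [0.6585 0.2277 0.1173] [0.6559 0.2251] 0.017 167
scene tray ((0.5586352348327637, -0.20954403281211853), (0.09563635289669037, 0.31071335077285767), 86.99010467529297) [ 189  144  112   74 1980] [ 0.5751 -0.2045  0.0357]
0.9404302
[[ 0.904  0.427 -0.001]
 [ 0.427 -0.904  0.002]
 [ 0.    -0.002 -1.   ]]
```

>>> arm_command(targets=[{"x": 0.38, "y": 0.726, "z": -0.06, "rz": -0.186, "claw": 0}, {"x": 0.38, "y": 0.726, "z": -0.06, "rz": -0.186, "claw": 0}, {"x": 0.38, "y": 0.726, "z": -0.06, "rz": -0.186, "claw": 0}, {"x": 0.38, "y": 0.726, "z": -0.06, "rz": -0.186, "claw": 0}, {"x": 0.38, "y": 0.726, "z": -0.06, "rz": -0.186, "claw": 0}, {"x": 0.38, "y": 0.726, "z": -0.06, "rz": -0.186, "claw": 0}, {"x": 0.38, "y": 0.726, "z": -0.06, "rz": -0.186, "claw": 0}, {"x": 0.38, "y": 0.726, "z": -0.06, "rz": -0.186, "claw": 0}, {"x": 0.38, "y": 0.726, "z": -0.06, "rz": -0.186, "claw": 0}, {"x": 0.38, "y": 0.726, "z": -0.06, "rz": -0.186, "claw": 0}])

```text
schema error: expected keys x, y, z, rx, ry, rz, claw
```

>>> arm_command(squeeze=20, targets=[{"x": 0.38, "y": 0.726, "z": -0.06, "rx": 0, "ry": 0, "rz": -0.186, "claw": 0}, {"x": 0.38, "y": 0.726, "z": -0.06, "rx": 0, "ry": 0, "rz": -0.186, "claw": 0}, {"x": 0.38, "y": 0.726, "z": -0.06, "rx": 0, "ry": 0, "rz": -0.186, "claw": 0}, {"x": 0.38, "y": 0.726, "z": -0.06, "rx": 0, "ry": 0, "rz": -0.186, "claw": 0}, {"x": 0.38, "y": 0.726, "z": -0.06, "rx": 0, "ry": 0, "rz": -0.186, "claw": 0}, {"x": 0.38, "y": 0.726, "z": -0.06, "rx": 0, "ry": 0, "rz": -0.186, "claw": 0}, {"x": 0.38, "y": 0.726, "z": -0.06, "rx": 0, "ry": 0, "rz": -0.186, "claw": 0}, {"x": 0.38, "y": 0.726, "z": -0.06, "rx": 0, "ry": 0, "rz": -0.186, "claw": 0}, {"x": 0.38, "y": 0.726, "z": -0.06, "rx": 0, "ry": 0, "rz": -0.186, "claw": 0}, {"x": 0.38, "y": 0.726, "z": -0.06, "rx": 0, "ry": 0, "rz": -0.186, "claw": 0}])

```text
t: 0.93
tool_pos: [0.4464, -0.1771, 0.2022]
orientation: [-3.139, -0.109, 0.0]
force: [0.3, 0.6, 0.7]
opening: 0.0932
gripper_force: 0.0
```

>>> arm_command(targets=[{"x": 0.421, "y": 0.807, "z": -0.05, "rx": 0, "ry": 0, "rz": 0, "claw": 0}, {"x": 0.421, "y": 0.807, "z": -0.05, "rx": 0, "ry": 0, "rz": 0, "claw": 0}, {"x": 0.421, "y": 0.807, "z": -0.05, "rx": 0, "ry": 0, "rz": 0, "claw": 0}, {"x": 0.421, "y": 0.807, "z": -0.05, "rx": 0, "ry": 0, "rz": 0, "claw": 0}, {"x": 0.421, "y": 0.807, "z": -0.05, "rx": 0, "ry": 0, "rz": 0, "claw": 0}, {"x": 0.421, "y": 0.807, "z": -0.05, "rx": 0, "ry": 0, "rz": 0, "claw": 0}, {"x": 0.421, "y": 0.807, "z": -0.05, "rx": 0, "ry": 0, "rz": 0, "claw": 0}, {"x": 0.421, "y": 0.807, "z": -0.05, "rx": 0, "ry": 0, "rz": 0, "claw": 0}, {"x": 0.421, "y": 0.807, "z": -0.05, "rx": 0, "ry": 0, "rz": 0, "claw": 0}, {"x": 0.421, "y": 0.807, "z": -0.05, "rx": 0, "ry": 0, "rz": 0, "claw": 0}])

```text
t: 1.77
tool_pos: [0.6387, 0.1913, 0.1789]
orientation: [3.14, 0.108, -0.001]
force: [0.4, -0.0, 0.9]
opening: 0.0932
gripper_force: 0.0
```

Run:
```python
from plant import robot
import cv2
print(robot.read_state()['tool_pos'])
p,d=robot.read_camera('wrist');cv2.imwrite('pics/w1.png',p[...,::-1]);print(robot.get_calibration('wrist'))
```

```text
[0.63866831 0.19129933 0.17894012]
{'intrinsics': array([[309.70691629,   0.        , 321.33906325],
       [  0.        , 309.70691629, 195.96867048],
       [  0.        ,   0.        ,   1.        ]]), 'origin': array([0.7187923 , 0.20282712, 0.32900352]), 'orientation': array([-0.22629672,  0.21697663, -1.48774761])}
```

View pics/w1.png

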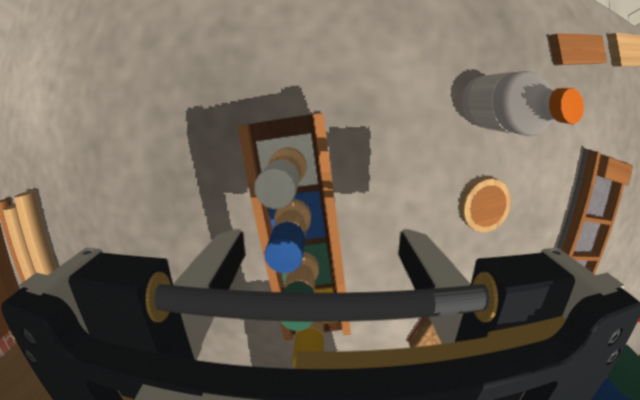

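>>> arm_command(targets=[{"x": 0.037, "y": 0.07, "z": -0.01, "rx": 0, "ry": 0, "rz": 0, "claw": 0}, {"x": 0.037, "y": 0.07, "z": -0.03, "rx": 0, "ry": 0, "rz": 0, "claw": 0}, {"x": 0.037, "y": 0.07, "z": -0.08, "rx": 0, "ry": 0, "rz": 0, "claw": 0}, {"x": 0.037, "y": 0.07, "z": -0.13, "rx": 0, "ry": 0, "rz": 0, "claw": 0}, {"x": 0.037, "y": 0.07, "z": -0.17, "rx": 0, "ry": 0, "rz": 0, "claw": 0}, {"x": 0.037, "y": 0.07, "z": -0.184, "rx": 0, "ry": 0, "rz": 0, "claw": 0}, {"x": 0.037, "y": 0.07, "z": -0.184, "rx": 0, "ry": 0, "rz": 0, "claw": 0}])

```text
t: 2.4
tool_pos: [0.6548, 0.2234, 0.0844]
orientation: [3.139, 0.108, -0.008]
force: [-0.2, 0.2, -0.1]
opening: 0.093
gripper_force: 0.0
```

>>> arm_command(squeeze=20, targets=[{"x": 0, "y": 0, "z": 0, "rx": 0, "ry": 0, "rz": 0, "claw": 255}, {"x": 0, "y": 0, "z": 0, "rx": 0, "ry": 0, "rz": 0, "claw": 255}, {"x": 0, "y": 0, "z": 0, "rx": 0, "ry": 0, "rz": 0, "claw": 255}, {"x": 0, "y": 0, "z": 0, "rx": 0, "ry": 0, "rz": 0, "claw": 255}, {"x": 0, "y": 0, "z": 0, "rx": 0, "ry": 0, "rz": 0, "claw": 255}, {"x": 0, "y": 0, "z": 0, "rx": 0, "ry": 0, "rz": 0, "claw": 255}, {"x": 0, "y": 0, "z": 0, "rx": 0, "ry": 0, "rz": 0, "claw": 255}, {"x": 0, "y": 0, "z": 0, "rx": 0, "ry": 0, "rz": 0, "claw": 255}])

```text
t: 3.07
tool_pos: [0.657, 0.2242, 0.0879]
orientation: [-3.14, -0.108, -0.0]
force: [-0.1, -0.7, 0.7]
opening: 0.0444
gripper_force: 0.0
```

>>> arm_command(targets=[{"x": 0, "y": 0, "z": 0, "rx": 0, "ry": 0, "rz": 0, "claw": 255}, {"x": 0, "y": 0, "z": 0, "rx": 0, "ry": 0, "rz": 0, "claw": 255}, {"x": 0, "y": 0, "z": 0, "rx": 0, "ry": 0, "rz": 0, "claw": 255}, {"x": 0, "y": 0, "z": 0, "rx": 0, "ry": 0, "rz": 0, "claw": 255}, {"x": 0, "y": 0, "z": 0, "rx": 0, "ry": 0, "rz": 0, "claw": 255}])

```text
t: 3.48
tool_pos: [0.6569, 0.2242, 0.0877]
orientation: [3.14, 0.108, -0.0]
force: [0.3, -0.1, -0.5]
opening: 0.031
gripper_force: 20.0
```

>>> arm_command(targets=[{"x": 0, "y": 0, "z": 0.04, "rx": 0, "ry": 0, "rz": 0, "claw": 255}, {"x": 0, "y": 0, "z": 0.1, "rx": 0, "ry": 0, "rz": 0, "claw": 255}, {"x": 0, "y": 0, "z": 0.17, "rx": 0, "ry": 0, "rz": 0, "claw": 255}, {"x": 0, "y": -0.03, "z": 0.2, "rx": 0, "ry": 0, "rz": 0, "claw": 255}, {"x": -0.03, "y": -0.1, "z": 0.2, "rx": 0, "ry": 0, "rz": 0, "claw": 255}, {"x": -0.06, "y": -0.17, "z": 0.2, "rx": 0, "ry": 0, "rz": 0, "claw": 255}, {"x": -0.09, "y": -0.24, "z": 0.2, "rx": 0, "ry": 0, "rz": 0, "claw": 255}, {"x": -0.12, "y": -0.31, "z": 0.2, "rx": 0, "ry": 0, "rz": 0, "claw": 255}, {"x": -0.15, "y": -0.38, "z": 0.2, "rx": 0, "ry": 0, "rz": 0, "claw": 255}, {"x": -0.18, "y": -0.45, "z": 0.2, "rx": 0, "ry": 0, "rz": 0, "claw": 255}])

```text
t: 4.32
tool_pos: [0.5656, -0.0031, 0.1872]
orientation: [3.139, 0.108, -0.0]
force: [1.1, -1.0, 0.0]
opening: 0.0307
gripper_force: 20.0
```

>>> arm_command(targets=[{"x": -0.03, "y": -0.07, "z": 0, "rx": 0, "ry": 0, "rz": 0, "claw": 255}, {"x": -0.06, "y": -0.14, "z": 0, "rx": 0, "ry": 0, "rz": 0, "claw": 255}, {"x": -0.09, "y": -0.21, "z": 0, "rx": 0, "ry": 0, "rz": 0, "claw": 255}, {"x": -0.12, "y": -0.28, "z": 0, "rx": 0, "ry": 0, "rz": 0, "claw": 255}, {"x": -0.15, "y": -0.34, "z": 0, "rx": 0, "ry": 0, "rz": 0, "claw": 255}, {"x": -0.18, "y": -0.38, "z": 0, "rx": 0, "ry": 0, "rz": 0, "claw": 255}, {"x": -0.196, "y": -0.407, "z": 0, "rx": 0, "ry": 0, "rz": 0, "claw": 255}, {"x": -0.196, "y": -0.407, "z": -0.05, "rx": 0, "ry": 0, "rz": 0, "claw": 255}, {"x": -0.196, "y": -0.407, "z": -0.1, "rx": 0, "ry": 0, "rz": 0, "claw": 255}, {"x": -0.196, "y": -0.407, "z": -0.1, "rx": 0, "ry": 0, "rz": 0, "claw": 255}])

```text
t: 5.15
tool_pos: [0.4652, -0.2037, 0.1324]
orientation: [-3.136, -0.105, 0.011]
force: [-1.1, 1.2, -1.7]
opening: 0.0306
gripper_force: 20.0
```

Run:
```python
from plant import robot
import cv2
s=robot.read_state();print(s['tool_pos'],s['gripper_force'],s['opening'])
p,d=robot.read_camera('scene');q,d=robot.read_camera('wrist')
cv2.imwrite('pics/c1.png',cv2.hconcat([p[90:330,150:480],q[120:360,150:550]])[...,::-1])
```

```text
[ 0.46520207 -0.20373292  0.13241703] 19.99997942284608 0.030550697985739807
```

View pics/c1.png

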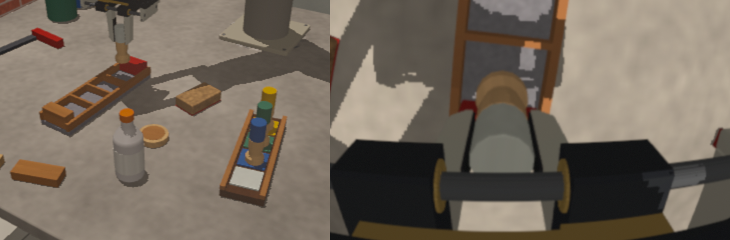

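The white leg is held upright over the nearest bay, next to the red block. Next I lower it.

>>> arm_command(targets=[{"x": 0, "y": 0, "z": -0.03, "rx": 0, "ry": 0, "rz": 0, "claw": 255}, {"x": 0, "y": 0, "z": -0.06, "rx": 0, "ry": 0, "rz": 0, "claw": 255}, {"x": 0, "y": 0, "z": -0.09, "rx": 0, "ry": 0, "rz": 0, "claw": 255}, {"x": 0, "y": 0, "z": -0.105, "rx": 0, "ry": 0, "rz": 0, "claw": 255}, {"x": 0, "y": 0, "z": -0.112, "rx": 0, "ry": 0, "rz": 0, "claw": 255}, {"x": 0, "y": 0, "z": -0.118, "rx": 0, "ry": 0, "rz": 0, "claw": 255}, {"x": 0, "y": 0, "z": -0.118, "rx": 0, "ry": 0, "rz": 0, "claw": 255}, {"x": 0, "y": 0, "z": -0.118, "rx": 0, "ry": 0, "rz": 0, "claw": 255}])

```text
t: 5.92
tool_pos: [0.4695, -0.2046, 0.0798]
orientation: [3.139, 0.108, 0.002]
force: [-1.0, -0.1, 0.6]
opening: 0.0309
gripper_force: 20.0
```

>>> arm_command(targets=[{"x": 0, "y": 0, "z": -0.003, "rx": 0, "ry": 0, "rz": 0, "claw": 255}, {"x": 0, "y": 0, "z": -0.003, "rx": 0, "ry": 0, "rz": 0, "claw": 255}])

```text
t: 6.08
tool_pos: [0.4693, -0.2045, 0.0778]
orientation: [3.139, 0.108, 0.001]
force: [0.6, 0.0, -0.4]
opening: 0.0308
gripper_force: 20.0
```

>>> arm_command(targets=[{"x": 0, "y": 0, "z": 0, "rx": 0, "ry": 0, "rz": 0, "claw": 0}, {"x": 0, "y": 0, "z": 0, "rx": 0, "ry": 0, "rz": 0, "claw": 0}, {"x": 0, "y": 0, "z": 0, "rx": 0, "ry": 0, "rz": 0, "claw": 0}, {"x": 0, "y": 0, "z": 0, "rx": 0, "ry": 0, "rz": 0, "claw": 0}, {"x": 0, "y": 0, "z": 0.05, "rx": 0, "ry": 0, "rz": 0, "claw": 0}, {"x": 0, "y": 0, "z": 0.11, "rx": 0, "ry": 0, "rz": 0, "claw": 0}, {"x": 0, "y": 0, "z": 0.18, "rx": 0, "ry": 0, "rz": 0, "claw": 0}, {"x": 0, "y": 0, "z": 0.2, "rx": 0, "ry": 0, "rz": 0, "claw": 0}])

```text
t: 6.75
tool_pos: [0.4712, -0.2055, 0.183]
orientation: [3.136, 0.108, 0.01]
force: [0.9, -0.5, 0.9]
opening: 0.0796
gripper_force: 0.0
```

>>> arm_command(targets=[{"x": 0.024, "y": 0.077, "z": 0, "rx": 0, "ry": 0, "rz": 0, "claw": 0}, {"x": 0.05, "y": 0.154, "z": 0, "rx": 0, "ry": 0, "rz": 0, "claw": 0}, {"x": 0.075, "y": 0.23, "z": 0, "rx": 0, "ry": 0, "rz": 0, "claw": 0}, {"x": 0.1, "y": 0.31, "z": 0, "rx": 0, "ry": 0, "rz": 0, "claw": 0}, {"x": 0.125, "y": 0.385, "z": 0, "rx": 0, "ry": 0, "rz": 0, "claw": 0}, {"x": 0.15, "y": 0.46, "z": 0, "rx": 0, "ry": 0, "rz": 0, "claw": 0}, {"x": 0.175, "y": 0.54, "z": 0, "rx": 0, "ry": 0, "rz": 0, "claw": 0}, {"x": 0.2, "y": 0.615, "z": 0, "rx": 0, "ry": 0, "rz": 0, "claw": 0}, {"x": 0.225, "y": 0.69, "z": 0, "rx": 0, "ry": 0, "rz": 0, "claw": 0}, {"x": 0.25, "y": 0.76, "z": 0, "rx": 0, "ry": 0, "rz": 0, "claw": 0}])

```text
t: 7.58
tool_pos: [0.5941, 0.1781, 0.177]
orientation: [-3.14, -0.109, 0.0]
force: [0.7, -0.2, 0.5]
opening: 0.093
gripper_force: 0.0
```

>>> arm_command(targets=[{"x": 0.012, "y": 0.06, "z": 0, "rx": 0, "ry": 0, "rz": 0, "claw": 0}, {"x": 0.017, "y": 0.086, "z": 0, "rx": 0, "ry": 0, "rz": 0, "claw": 0}, {"x": 0.017, "y": 0.086, "z": -0.02, "rx": 0, "ry": 0, "rz": 0, "claw": 0}, {"x": 0.017, "y": 0.086, "z": -0.07, "rx": 0, "ry": 0, "rz": 0, "claw": 0}, {"x": 0.017, "y": 0.086, "z": -0.12, "rx": 0, "ry": 0, "rz": 0, "claw": 0}, {"x": 0.017, "y": 0.086, "z": -0.16, "rx": 0, "ry": 0, "rz": 0, "claw": 0}, {"x": 0.017, "y": 0.086, "z": -0.18, "rx": 0, "ry": 0, "rz": 0, "claw": 0}, {"x": 0.017, "y": 0.086, "z": -0.18, "rx": 0, "ry": 0, "rz": 0, "claw": 0}, {"x": 0.017, "y": 0.086, "z": -0.18, "rx": 0, "ry": 0, "rz": 0, "claw": 0}])

```text
t: 8.33
tool_pos: [0.6021, 0.2176, 0.087]
orientation: [3.139, 0.107, -0.002]
force: [0.4, 0.2, 0.6]
opening: 0.0925
gripper_force: 0.0
```

```bash
cat > look.py <<'E'
from plant import robot
import cv2,sys
s=robot.read_state();print(s['t'],s['tool_pos'],s['gripper_force'],s['opening'])
p,d=robot.read_camera('scene');q,d=robot.read_camera('wrist')
cv2.imwrite(sys.argv[1],cv2.hconcat([p[90:330,150:480],q[120:360,150:550]])[...,::-1])
E
python3 look.py pics/c2.png
```

```text
8.3333 [0.60211772 0.21763927 0.08696476] 0.0 0.0925009708640537
```

View pics/c2.png

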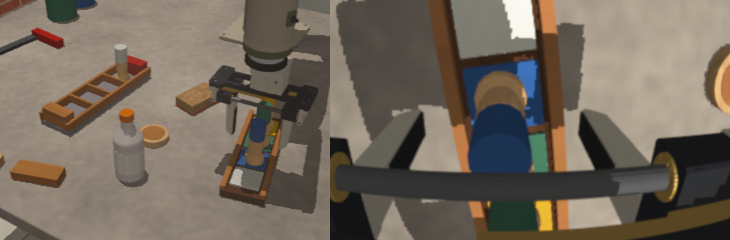

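White stands upright in the near bay, and the blue leg is centred between the fingers.

>>> arm_command(targets=[{"x": 0, "y": 0, "z": 0, "rx": 0, "ry": 0, "rz": 0, "claw": 255}, {"x": 0, "y": 0, "z": 0, "rx": 0, "ry": 0, "rz": 0, "claw": 255}, {"x": 0, "y": 0, "z": 0, "rx": 0, "ry": 0, "rz": 0, "claw": 255}, {"x": 0, "y": 0, "z": 0, "rx": 0, "ry": 0, "rz": 0, "claw": 255}, {"x": 0, "y": 0, "z": 0, "rx": 0, "ry": 0, "rz": 0, "claw": 255}, {"x": 0, "y": 0, "z": 0, "rx": 0, "ry": 0, "rz": 0, "claw": 255}, {"x": 0, "y": 0, "z": 0, "rx": 0, "ry": 0, "rz": 0, "claw": 255}, {"x": 0, "y": 0, "z": 0, "rx": 0, "ry": 0, "rz": 0, "claw": 255}, {"x": 0, "y": 0, "z": 0, "rx": 0, "ry": 0, "rz": 0, "claw": 255}, {"x": 0, "y": 0, "z": 0, "rx": 0, "ry": 0, "rz": 0, "claw": 255}])

```text
t: 9.27
tool_pos: [0.6024, 0.2187, 0.0872]
orientation: [3.14, 0.108, -0.0]
force: [-0.4, 0.6, 0.2]
opening: 0.0309
gripper_force: 1.9
```

>>> arm_command(targets=[{"x": 0, "y": 0, "z": 0, "rx": 0, "ry": 0, "rz": 0, "claw": 255}, {"x": 0, "y": 0, "z": 0, "rx": 0, "ry": 0, "rz": 0, "claw": 255}, {"x": 0, "y": 0, "z": 0, "rx": 0, "ry": 0, "rz": 0, "claw": 255}, {"x": 0, "y": 0, "z": 0, "rx": 0, "ry": 0, "rz": 0, "claw": 255}])

```text
t: 9.6
tool_pos: [0.6024, 0.2187, 0.0872]
orientation: [3.14, 0.108, -0.0]
force: [0.7, 0.2, -0.4]
opening: 0.0302
gripper_force: 20.0
```

>>> arm_command(targets=[{"x": 0, "y": 0, "z": 0.04, "rx": 0, "ry": 0, "rz": 0, "claw": 255}, {"x": 0, "y": 0, "z": 0.1, "rx": 0, "ry": 0, "rz": 0, "claw": 255}, {"x": 0, "y": 0, "z": 0.17, "rx": 0, "ry": 0, "rz": 0, "claw": 255}, {"x": 0, "y": -0.03, "z": 0.2, "rx": 0, "ry": 0, "rz": 0, "claw": 255}, {"x": -0.01, "y": -0.1, "z": 0.2, "rx": 0, "ry": 0, "rz": 0, "claw": 255}, {"x": -0.02, "y": -0.17, "z": 0.2, "rx": 0, "ry": 0, "rz": 0, "claw": 255}, {"x": -0.03, "y": -0.24, "z": 0.2, "rx": 0, "ry": 0, "rz": 0, "claw": 255}, {"x": -0.04, "y": -0.31, "z": 0.2, "rx": 0, "ry": 0, "rz": 0, "claw": 255}, {"x": -0.05, "y": -0.38, "z": 0.2, "rx": 0, "ry": 0, "rz": 0, "claw": 255}, {"x": -0.06, "y": -0.45, "z": 0.2, "rx": 0, "ry": 0, "rz": 0, "claw": 255}])

```text
t: 10.43
tool_pos: [0.5715, -0.0087, 0.1868]
orientation: [3.139, 0.108, -0.0]
force: [0.2, -0.1, 0.6]
opening: 0.0309
gripper_force: 20.0
```

>>> arm_command(targets=[{"x": -0.017, "y": -0.07, "z": 0, "rx": 0, "ry": 0, "rz": 0, "claw": 255}, {"x": -0.035, "y": -0.14, "z": 0, "rx": 0, "ry": 0, "rz": 0, "claw": 255}, {"x": -0.052, "y": -0.21, "z": 0, "rx": 0, "ry": 0, "rz": 0, "claw": 255}, {"x": -0.07, "y": -0.28, "z": 0, "rx": 0, "ry": 0, "rz": 0, "claw": 255}, {"x": -0.08, "y": -0.34, "z": 0, "rx": 0, "ry": 0, "rz": 0, "claw": 255}, {"x": -0.087, "y": -0.38, "z": 0, "rx": 0, "ry": 0, "rz": 0, "claw": 255}, {"x": -0.087, "y": -0.402, "z": 0, "rx": 0, "ry": 0, "rz": 0, "claw": 255}, {"x": -0.087, "y": -0.402, "z": -0.04, "rx": 0, "ry": 0, "rz": 0, "claw": 255}, {"x": -0.087, "y": -0.402, "z": -0.08, "rx": 0, "ry": 0, "rz": 0, "claw": 255}, {"x": -0.087, "y": -0.402, "z": -0.1, "rx": 0, "ry": 0, "rz": 0, "claw": 255}])

```text
t: 11.27
tool_pos: [0.5276, -0.207, 0.1345]
orientation: [-3.138, -0.107, 0.004]
force: [-0.2, 0.0, -1.0]
opening: 0.031
gripper_force: 20.0
```

>>> arm_command(targets=[{"x": 0, "y": 0, "z": -0.02, "rx": 0, "ry": 0, "rz": 0, "claw": 255}, {"x": 0, "y": 0, "z": -0.05, "rx": 0, "ry": 0, "rz": 0, "claw": 255}, {"x": 0, "y": 0, "z": -0.08, "rx": 0, "ry": 0, "rz": 0, "claw": 255}, {"x": 0, "y": 0, "z": -0.1, "rx": 0, "ry": 0, "rz": 0, "claw": 255}, {"x": 0, "y": 0, "z": -0.11, "rx": 0, "ry": 0, "rz": 0, "claw": 255}, {"x": 0, "y": 0, "z": -0.117, "rx": 0, "ry": 0, "rz": 0, "claw": 255}, {"x": 0, "y": 0, "z": -0.12, "rx": 0, "ry": 0, "rz": 0, "claw": 255}, {"x": 0, "y": 0, "z": -0.12, "rx": 0, "ry": 0, "rz": 0, "claw": 255}, {"x": 0, "y": 0, "z": -0.12, "rx": 0, "ry": 0, "rz": 0, "claw": 255}])

```text
t: 12.02
tool_pos: [0.5295, -0.2075, 0.0781]
orientation: [3.139, 0.108, 0.002]
force: [0.2, 0.1, -0.2]
opening: 0.0307
gripper_force: 20.0
```

>>> arm_command(targets=[{"x": 0, "y": 0, "z": 0, "rx": 0, "ry": 0, "rz": 0, "claw": 0}, {"x": 0, "y": 0, "z": 0, "rx": 0, "ry": 0, "rz": 0, "claw": 0}, {"x": 0, "y": 0, "z": 0, "rx": 0, "ry": 0, "rz": 0, "claw": 0}, {"x": 0, "y": 0, "z": 0, "rx": 0, "ry": 0, "rz": 0, "claw": 0}, {"x": 0, "y": 0, "z": 0, "rx": 0, "ry": 0, "rz": 0, "claw": 0}, {"x": 0, "y": 0, "z": 0.05, "rx": 0, "ry": 0, "rz": 0, "claw": 0}, {"x": 0, "y": 0, "z": 0.11, "rx": 0, "ry": 0, "rz": 0, "claw": 0}, {"x": 0, "y": 0, "z": 0.18, "rx": 0, "ry": 0, "rz": 0, "claw": 0}, {"x": 0, "y": 0, "z": 0.2, "rx": 0, "ry": 0, "rz": 0, "claw": 0}])

```text
t: 12.77
tool_pos: [0.5313, -0.2084, 0.1833]
orientation: [3.136, 0.108, 0.01]
force: [0.5, -0.5, 0.7]
opening: 0.0862
gripper_force: 0.0
```

>>> arm_command(targets=[{"x": 0, "y": 0.07, "z": 0, "rx": 0, "ry": 0, "rz": 0, "claw": 0}, {"x": 0.005, "y": 0.15, "z": 0, "rx": 0, "ry": 0, "rz": 0, "claw": 0}, {"x": 0.01, "y": 0.23, "z": 0, "rx": 0, "ry": 0, "rz": 0, "claw": 0}, {"x": 0.01, "y": 0.31, "z": 0, "rx": 0, "ry": 0, "rz": 0, "claw": 0}, {"x": 0.015, "y": 0.39, "z": 0, "rx": 0, "ry": 0, "rz": 0, "claw": 0}, {"x": 0.02, "y": 0.47, "z": 0, "rx": 0, "ry": 0, "rz": 0, "claw": 0}, {"x": 0.02, "y": 0.55, "z": 0, "rx": 0, "ry": 0, "rz": 0, "claw": 0}, {"x": 0.026, "y": 0.63, "z": 0, "rx": 0, "ry": 0, "rz": 0, "claw": 0}, {"x": 0.026, "y": 0.71, "z": 0, "rx": 0, "ry": 0, "rz": 0, "claw": 0}, {"x": 0.026, "y": 0.78, "z": 0, "rx": 0, "ry": 0, "rz": 0, "claw": 0}])

```text
t: 13.6
tool_pos: [0.5416, 0.1853, 0.1774]
orientation: [-3.139, -0.109, -0.001]
force: [0.4, 0.5, -0.3]
opening: 0.0929
gripper_force: 0.0
```

>>> arm_command(targets=[{"x": 0, "y": 0.03, "z": 0, "rx": 0, "ry": 0, "rz": 0, "claw": 0}, {"x": 0, "y": 0.05, "z": 0, "rx": 0, "ry": 0, "rz": 0, "claw": 0}, {"x": 0, "y": 0.05, "z": -0.02, "rx": 0, "ry": 0, "rz": 0, "claw": 0}, {"x": 0, "y": 0.05, "z": -0.07, "rx": 0, "ry": 0, "rz": 0, "claw": 0}, {"x": 0, "y": 0.05, "z": -0.12, "rx": 0, "ry": 0, "rz": 0, "claw": 0}, {"x": 0, "y": 0.05, "z": -0.16, "rx": 0, "ry": 0, "rz": 0, "claw": 0}, {"x": 0, "y": 0.05, "z": -0.18, "rx": 0, "ry": 0, "rz": 0, "claw": 0}, {"x": 0, "y": 0.05, "z": -0.18, "rx": 0, "ry": 0, "rz": 0, "claw": 0}, {"x": 0, "y": 0.05, "z": -0.18, "rx": 0, "ry": 0, "rz": 0, "claw": 0}])

```text
t: 14.35
tool_pos: [0.5418, 0.2067, 0.0869]
orientation: [3.139, 0.106, -0.002]
force: [0.0, -0.7, 0.7]
opening: 0.0929
gripper_force: 0.0
```

```bash
python3 look.py pics/c3.png
```

```text
14.35 [0.54181824 0.20665036 0.0869455 ] 0.0 0.09290353481412082
```

View pics/c3.png

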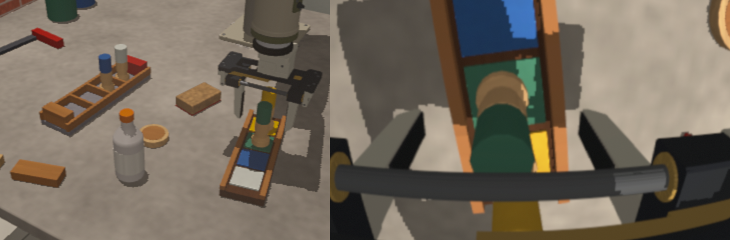

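White and blue stand in bays 1 and 2, and green is between the fingers.

>>> arm_command(targets=[{"x": 0, "y": 0, "z": 0, "rx": 0, "ry": 0, "rz": 0, "claw": 255}, {"x": 0, "y": 0, "z": 0, "rx": 0, "ry": 0, "rz": 0, "claw": 255}, {"x": 0, "y": 0, "z": 0, "rx": 0, "ry": 0, "rz": 0, "claw": 255}, {"x": 0, "y": 0, "z": 0, "rx": 0, "ry": 0, "rz": 0, "claw": 255}, {"x": 0, "y": 0, "z": 0, "rx": 0, "ry": 0, "rz": 0, "claw": 255}, {"x": 0, "y": 0, "z": 0, "rx": 0, "ry": 0, "rz": 0, "claw": 255}, {"x": 0, "y": 0, "z": 0, "rx": 0, "ry": 0, "rz": 0, "claw": 255}, {"x": 0, "y": 0, "z": 0, "rx": 0, "ry": 0, "rz": 0, "claw": 255}, {"x": 0, "y": 0, "z": 0, "rx": 0, "ry": 0, "rz": 0, "claw": 255}, {"x": 0, "y": 0, "z": 0, "rx": 0, "ry": 0, "rz": 0, "claw": 255}])

```text
t: 15.28
tool_pos: [0.5419, 0.2077, 0.0872]
orientation: [3.14, 0.108, -0.0]
force: [0.3, -0.1, 0.4]
opening: 0.031
gripper_force: 4.8
```

>>> arm_command(targets=[{"x": 0, "y": 0, "z": 0, "rx": 0, "ry": 0, "rz": 0, "claw": 255}, {"x": 0, "y": 0, "z": 0, "rx": 0, "ry": 0, "rz": 0, "claw": 255}, {"x": 0, "y": 0, "z": 0, "rx": 0, "ry": 0, "rz": 0, "claw": 255}, {"x": 0, "y": 0, "z": 0, "rx": 0, "ry": 0, "rz": 0, "claw": 255}])

```text
t: 15.62
tool_pos: [0.5419, 0.2077, 0.0872]
orientation: [3.14, 0.108, -0.0]
force: [0.8, 0.3, -1.1]
opening: 0.0307
gripper_force: 20.0
```

>>> arm_command(targets=[{"x": 0, "y": 0, "z": 0.04, "rx": 0, "ry": 0, "rz": 0, "claw": 255}, {"x": 0, "y": 0, "z": 0.1, "rx": 0, "ry": 0, "rz": 0, "claw": 255}, {"x": 0, "y": 0, "z": 0.17, "rx": 0, "ry": 0, "rz": 0, "claw": 255}, {"x": 0, "y": -0.03, "z": 0.2, "rx": 0, "ry": 0, "rz": 0, "claw": 255}, {"x": 0.01, "y": -0.1, "z": 0.2, "rx": 0, "ry": 0, "rz": 0, "claw": 255}, {"x": 0.02, "y": -0.17, "z": 0.2, "rx": 0, "ry": 0, "rz": 0, "claw": 255}, {"x": 0.03, "y": -0.24, "z": 0.2, "rx": 0, "ry": 0, "rz": 0, "claw": 255}, {"x": 0.04, "y": -0.31, "z": 0.2, "rx": 0, "ry": 0, "rz": 0, "claw": 255}, {"x": 0.05, "y": -0.38, "z": 0.2, "rx": 0, "ry": 0, "rz": 0, "claw": 255}, {"x": 0.06, "y": -0.45, "z": 0.2, "rx": 0, "ry": 0, "rz": 0, "claw": 255}])

```text
t: 16.45
tool_pos: [0.5718, -0.0189, 0.1873]
orientation: [-3.14, -0.108, -0.0]
force: [1.0, 0.0, -1.3]
opening: 0.0306
gripper_force: 20.0
```

>>> arm_command(targets=[{"x": 0.01, "y": -0.07, "z": 0, "rx": 0, "ry": 0, "rz": 0, "claw": 255}, {"x": 0.02, "y": -0.14, "z": 0, "rx": 0, "ry": 0, "rz": 0, "claw": 255}, {"x": 0.03, "y": -0.21, "z": 0, "rx": 0, "ry": 0, "rz": 0, "claw": 255}, {"x": 0.034, "y": -0.27, "z": 0, "rx": 0, "ry": 0, "rz": 0, "claw": 255}, {"x": 0.034, "y": -0.33, "z": 0, "rx": 0, "ry": 0, "rz": 0, "claw": 255}, {"x": 0.034, "y": -0.37, "z": 0, "rx": 0, "ry": 0, "rz": 0, "claw": 255}, {"x": 0.034, "y": -0.386, "z": 0, "rx": 0, "ry": 0, "rz": 0, "claw": 255}, {"x": 0.034, "y": -0.386, "z": -0.04, "rx": 0, "ry": 0, "rz": 0, "claw": 255}, {"x": 0.034, "y": -0.386, "z": -0.08, "rx": 0, "ry": 0, "rz": 0, "claw": 255}, {"x": 0.034, "y": -0.386, "z": -0.1, "rx": 0, "ry": 0, "rz": 0, "claw": 255}])

```text
t: 17.28
tool_pos: [0.5879, -0.2092, 0.1346]
orientation: [-3.138, -0.108, 0.004]
force: [-1.1, 1.0, -1.7]
opening: 0.031
gripper_force: 20.0
```

>>> arm_command(targets=[{"x": 0, "y": 0, "z": -0.02, "rx": 0, "ry": 0, "rz": 0, "claw": 255}, {"x": 0, "y": 0, "z": -0.05, "rx": 0, "ry": 0, "rz": 0, "claw": 255}, {"x": 0, "y": 0, "z": -0.08, "rx": 0, "ry": 0, "rz": 0, "claw": 255}, {"x": 0, "y": 0, "z": -0.1, "rx": 0, "ry": 0, "rz": 0, "claw": 255}, {"x": 0, "y": 0, "z": -0.11, "rx": 0, "ry": 0, "rz": 0, "claw": 255}, {"x": 0, "y": 0, "z": -0.117, "rx": 0, "ry": 0, "rz": 0, "claw": 255}, {"x": 0, "y": 0, "z": -0.12, "rx": 0, "ry": 0, "rz": 0, "claw": 255}, {"x": 0, "y": 0, "z": -0.12, "rx": 0, "ry": 0, "rz": 0, "claw": 255}, {"x": 0, "y": 0, "z": -0.12, "rx": 0, "ry": 0, "rz": 0, "claw": 255}])

```text
t: 18.03
tool_pos: [0.5895, -0.2105, 0.0782]
orientation: [3.139, 0.108, 0.002]
force: [0.1, 0.8, -0.6]
opening: 0.0306
gripper_force: 20.0
```

>>> arm_command(targets=[{"x": 0, "y": 0, "z": 0, "rx": 0, "ry": 0, "rz": 0, "claw": 0}, {"x": 0, "y": 0, "z": 0, "rx": 0, "ry": 0, "rz": 0, "claw": 0}, {"x": 0, "y": 0, "z": 0, "rx": 0, "ry": 0, "rz": 0, "claw": 0}, {"x": 0, "y": 0, "z": 0, "rx": 0, "ry": 0, "rz": 0, "claw": 0}, {"x": 0, "y": 0, "z": 0, "rx": 0, "ry": 0, "rz": 0, "claw": 0}, {"x": 0, "y": 0, "z": 0.05, "rx": 0, "ry": 0, "rz": 0, "claw": 0}, {"x": 0, "y": 0, "z": 0.11, "rx": 0, "ry": 0, "rz": 0, "claw": 0}, {"x": 0, "y": 0, "z": 0.18, "rx": 0, "ry": 0, "rz": 0, "claw": 0}, {"x": 0, "y": 0, "z": 0.2, "rx": 0, "ry": 0, "rz": 0, "claw": 0}])

```text
t: 18.78
tool_pos: [0.5914, -0.2114, 0.1837]
orientation: [3.136, 0.108, 0.011]
force: [0.6, -0.6, 1.4]
opening: 0.086
gripper_force: 0.0
```

>>> arm_command(targets=[{"x": -0.01, "y": 0.07, "z": 0, "rx": 0, "ry": 0, "rz": 0, "claw": 0}, {"x": -0.03, "y": 0.145, "z": 0, "rx": 0, "ry": 0, "rz": 0, "claw": 0}, {"x": -0.05, "y": 0.22, "z": 0, "rx": 0, "ry": 0, "rz": 0, "claw": 0}, {"x": -0.07, "y": 0.295, "z": 0, "rx": 0, "ry": 0, "rz": 0, "claw": 0}, {"x": -0.09, "y": 0.37, "z": 0, "rx": 0, "ry": 0, "rz": 0, "claw": 0}, {"x": -0.11, "y": 0.445, "z": 0, "rx": 0, "ry": 0, "rz": 0, "claw": 0}, {"x": -0.13, "y": 0.52, "z": 0, "rx": 0, "ry": 0, "rz": 0, "claw": 0}, {"x": -0.15, "y": 0.595, "z": 0, "rx": 0, "ry": 0, "rz": 0, "claw": 0}, {"x": -0.17, "y": 0.67, "z": 0, "rx": 0, "ry": 0, "rz": 0, "claw": 0}, {"x": -0.19, "y": 0.74, "z": 0, "rx": 0, "ry": 0, "rz": 0, "claw": 0}])

```text
t: 19.62
tool_pos: [0.4932, 0.1617, 0.1774]
orientation: [-3.139, -0.108, -0.001]
force: [0.4, 0.8, 0.1]
opening: 0.0929
gripper_force: 0.0
```

>>> arm_command(targets=[{"x": -0.015, "y": 0.05, "z": 0, "rx": 0, "ry": 0, "rz": 0, "claw": 0}, {"x": -0.02, "y": 0.069, "z": 0, "rx": 0, "ry": 0, "rz": 0, "claw": 0}, {"x": -0.02, "y": 0.069, "z": -0.02, "rx": 0, "ry": 0, "rz": 0, "claw": 0}, {"x": -0.02, "y": 0.069, "z": -0.07, "rx": 0, "ry": 0, "rz": 0, "claw": 0}, {"x": -0.02, "y": 0.069, "z": -0.12, "rx": 0, "ry": 0, "rz": 0, "claw": 0}, {"x": -0.02, "y": 0.069, "z": -0.16, "rx": 0, "ry": 0, "rz": 0, "claw": 0}, {"x": -0.02, "y": 0.069, "z": -0.18, "rx": 0, "ry": 0, "rz": 0, "claw": 0}, {"x": -0.02, "y": 0.069, "z": -0.18, "rx": 0, "ry": 0, "rz": 0, "claw": 0}, {"x": -0.02, "y": 0.069, "z": -0.18, "rx": 0, "ry": 0, "rz": 0, "claw": 0}])

```text
t: 20.37
tool_pos: [0.484, 0.1932, 0.0869]
orientation: [3.139, 0.106, -0.002]
force: [-0.9, -0.0, 0.3]
opening: 0.0935
gripper_force: 0.0
```

```bash
python3 look.py pics/c4.png
```

```text
20.3667 [0.48400466 0.19316927 0.08694971] 0.0 0.09348415525642378
```

View pics/c4.png

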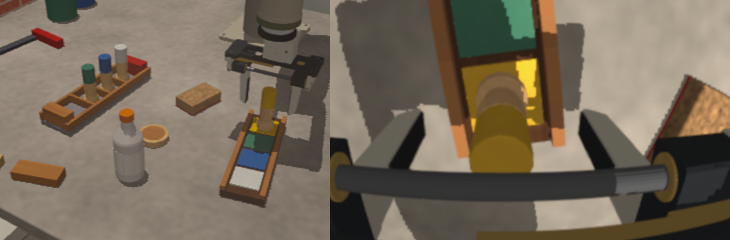

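Three legs stand in bays 1–3, and yellow is between the fingers.

>>> arm_command(targets=[{"x": 0, "y": 0, "z": 0, "rx": 0, "ry": 0, "rz": 0, "claw": 255}, {"x": 0, "y": 0, "z": 0, "rx": 0, "ry": 0, "rz": 0, "claw": 255}, {"x": 0, "y": 0, "z": 0, "rx": 0, "ry": 0, "rz": 0, "claw": 255}, {"x": 0, "y": 0, "z": 0, "rx": 0, "ry": 0, "rz": 0, "claw": 255}, {"x": 0, "y": 0, "z": 0, "rx": 0, "ry": 0, "rz": 0, "claw": 255}, {"x": 0, "y": 0, "z": 0, "rx": 0, "ry": 0, "rz": 0, "claw": 255}, {"x": 0, "y": 0, "z": 0, "rx": 0, "ry": 0, "rz": 0, "claw": 255}, {"x": 0, "y": 0, "z": 0, "rx": 0, "ry": 0, "rz": 0, "claw": 255}, {"x": 0, "y": 0, "z": 0, "rx": 0, "ry": 0, "rz": 0, "claw": 255}, {"x": 0, "y": 0, "z": 0, "rx": 0, "ry": 0, "rz": 0, "claw": 255}])

```text
t: 21.3
tool_pos: [0.4839, 0.1942, 0.0872]
orientation: [3.14, 0.108, -0.0]
force: [-0.1, -0.6, -0.6]
opening: 0.0311
gripper_force: 2.5
```

>>> arm_command(targets=[{"x": 0, "y": 0, "z": 0, "rx": 0, "ry": 0, "rz": 0, "claw": 255}, {"x": 0, "y": 0, "z": 0, "rx": 0, "ry": 0, "rz": 0, "claw": 255}, {"x": 0, "y": 0, "z": 0, "rx": 0, "ry": 0, "rz": 0, "claw": 255}, {"x": 0, "y": 0, "z": 0, "rx": 0, "ry": 0, "rz": 0, "claw": 255}])

```text
t: 21.63
tool_pos: [0.4839, 0.1942, 0.0872]
orientation: [3.14, 0.108, -0.0]
force: [0.6, -0.6, -0.8]
opening: 0.0306
gripper_force: 20.0
```

>>> arm_command(targets=[{"x": 0, "y": 0, "z": 0.04, "rx": 0, "ry": 0, "rz": 0, "claw": 255}, {"x": 0, "y": 0, "z": 0.1, "rx": 0, "ry": 0, "rz": 0, "claw": 255}, {"x": 0, "y": 0, "z": 0.17, "rx": 0, "ry": 0, "rz": 0, "claw": 255}, {"x": 0.01, "y": -0.03, "z": 0.2, "rx": 0, "ry": 0, "rz": 0, "claw": 255}, {"x": 0.04, "y": -0.1, "z": 0.2, "rx": 0, "ry": 0, "rz": 0, "claw": 255}, {"x": 0.07, "y": -0.17, "z": 0.2, "rx": 0, "ry": 0, "rz": 0, "claw": 255}, {"x": 0.1, "y": -0.24, "z": 0.2, "rx": 0, "ry": 0, "rz": 0, "claw": 255}, {"x": 0.13, "y": -0.31, "z": 0.2, "rx": 0, "ry": 0, "rz": 0, "claw": 255}, {"x": 0.16, "y": -0.38, "z": 0.2, "rx": 0, "ry": 0, "rz": 0, "claw": 255}, {"x": 0.19, "y": -0.45, "z": 0.2, "rx": 0, "ry": 0, "rz": 0, "claw": 255}])

```text
t: 22.47
tool_pos: [0.5793, -0.0326, 0.1872]
orientation: [-3.14, -0.108, -0.0]
force: [0.5, 1.0, -1.2]
opening: 0.0308
gripper_force: 20.0
```

>>> arm_command(targets=[{"x": 0.03, "y": -0.07, "z": 0, "rx": 0, "ry": 0, "rz": 0, "claw": 255}, {"x": 0.06, "y": -0.14, "z": 0, "rx": 0, "ry": 0, "rz": 0, "claw": 255}, {"x": 0.09, "y": -0.21, "z": 0, "rx": 0, "ry": 0, "rz": 0, "claw": 255}, {"x": 0.12, "y": -0.27, "z": 0, "rx": 0, "ry": 0, "rz": 0, "claw": 255}, {"x": 0.135, "y": -0.32, "z": 0, "rx": 0, "ry": 0, "rz": 0, "claw": 255}, {"x": 0.14, "y": -0.35, "z": 0, "rx": 0, "ry": 0, "rz": 0, "claw": 255}, {"x": 0.14, "y": -0.366, "z": 0, "rx": 0, "ry": 0, "rz": 0, "claw": 255}, {"x": 0.14, "y": -0.366, "z": -0.04, "rx": 0, "ry": 0, "rz": 0, "claw": 255}, {"x": 0.14, "y": -0.366, "z": -0.08, "rx": 0, "ry": 0, "rz": 0, "claw": 255}, {"x": 0.14, "y": -0.366, "z": -0.1, "rx": 0, "ry": 0, "rz": 0, "claw": 255}])

```text
t: 23.3
tool_pos: [0.6475, -0.2123, 0.1346]
orientation: [-3.138, -0.109, 0.005]
force: [-0.6, 0.2, -2.1]
opening: 0.0307
gripper_force: 20.0
```

>>> arm_command(targets=[{"x": 0, "y": 0, "z": -0.02, "rx": 0, "ry": 0, "rz": 0, "claw": 255}, {"x": 0, "y": 0, "z": -0.05, "rx": 0, "ry": 0, "rz": 0, "claw": 255}, {"x": 0, "y": 0, "z": -0.08, "rx": 0, "ry": 0, "rz": 0, "claw": 255}, {"x": 0, "y": 0, "z": -0.1, "rx": 0, "ry": 0, "rz": 0, "claw": 255}, {"x": 0, "y": 0, "z": -0.11, "rx": 0, "ry": 0, "rz": 0, "claw": 255}, {"x": 0, "y": 0, "z": -0.117, "rx": 0, "ry": 0, "rz": 0, "claw": 255}, {"x": 0, "y": 0, "z": -0.12, "rx": 0, "ry": 0, "rz": 0, "claw": 255}, {"x": 0, "y": 0, "z": -0.12, "rx": 0, "ry": 0, "rz": 0, "claw": 255}, {"x": 0, "y": 0, "z": -0.12, "rx": 0, "ry": 0, "rz": 0, "claw": 255}])

```text
t: 24.05
tool_pos: [0.6495, -0.214, 0.0781]
orientation: [3.139, 0.108, 0.002]
force: [0.7, 0.6, -1.6]
opening: 0.0305
gripper_force: 20.0
```

Now release, rise, move clear and check.

>>> arm_command(targets=[{"x": 0, "y": 0, "z": 0, "rx": 0, "ry": 0, "rz": 0, "claw": 0}, {"x": 0, "y": 0, "z": 0, "rx": 0, "ry": 0, "rz": 0, "claw": 0}, {"x": 0, "y": 0, "z": 0, "rx": 0, "ry": 0, "rz": 0, "claw": 0}, {"x": 0, "y": 0, "z": 0, "rx": 0, "ry": 0, "rz": 0, "claw": 0}, {"x": 0, "y": 0, "z": 0, "rx": 0, "ry": 0, "rz": 0, "claw": 0}, {"x": 0, "y": 0, "z": 0.05, "rx": 0, "ry": 0, "rz": 0, "claw": 0}, {"x": 0, "y": 0, "z": 0.11, "rx": 0, "ry": 0, "rz": 0, "claw": 0}, {"x": 0, "y": 0, "z": 0.18, "rx": 0, "ry": 0, "rz": 0, "claw": 0}, {"x": 0, "y": 0, "z": 0.24, "rx": 0, "ry": 0, "rz": 0, "claw": 0}, {"x": 0, "y": 0, "z": 0.26, "rx": 0, "ry": 0, "rz": 0, "claw": 0}])

```text
t: 24.88
tool_pos: [0.6512, -0.2147, 0.2141]
orientation: [3.136, 0.108, 0.012]
force: [-0.2, -1.2, 1.5]
opening: 0.0908
gripper_force: 0.0
```

>>> arm_command(targets=[{"x": -0.03, "y": 0.07, "z": 0, "rx": 0, "ry": 0, "rz": 0, "claw": 0}, {"x": -0.06, "y": 0.14, "z": 0, "rx": 0, "ry": 0, "rz": 0, "claw": 0}, {"x": -0.09, "y": 0.21, "z": 0, "rx": 0, "ry": 0, "rz": 0, "claw": 0}, {"x": -0.12, "y": 0.28, "z": 0, "rx": 0, "ry": 0, "rz": 0, "claw": 0}, {"x": -0.15, "y": 0.35, "z": 0, "rx": 0, "ry": 0, "rz": 0, "claw": 0}, {"x": -0.18, "y": 0.42, "z": 0, "rx": 0, "ry": 0, "rz": 0, "claw": 0}, {"x": -0.21, "y": 0.49, "z": 0, "rx": 0, "ry": 0, "rz": 0, "claw": 0}, {"x": -0.24, "y": 0.56, "z": 0, "rx": 0, "ry": 0, "rz": 0, "claw": 0}, {"x": -0.25, "y": 0.6, "z": 0, "rx": 0, "ry": 0, "rz": 0, "claw": 0}, {"x": -0.25, "y": 0.6, "z": 0, "rx": 0, "ry": 0, "rz": 0, "claw": 0}])

```text
t: 25.72
tool_pos: [0.5224, 0.09, 0.2069]
orientation: [-3.138, -0.114, 0.001]
force: [-0.8, -0.3, -0.5]
opening: 0.0933
gripper_force: 0.0
```

Run:
```python
from plant import robot
from h import *
p,_=robot.read_camera('scene')
for n in('top',):
    q,d=robot.read_camera(n);P=cloud(d,robot.get_calibration(n));z=P[...,2]
    t=((z>.1)&(z<.115)&(P[...,1]<-.15)&(P[...,1]>-.27)).astype(np.uint8)
    nn,l,st,ce=cv2.connectedComponentsWithStats(t)
    for i in range(1,nn):
        if st[i,4]>30:print(P[l==i].mean(0).round(4),st[i,4])
cv2.imwrite('pics/f.png',cv2.hconcat([p[90:330,150:480],q[90:330,250:580]])[...,::-1])
s=robot.read_state();print(s['t'],s['tool_pos'])
```

```text
[ 0.6489 -0.2125  0.1067] 168
[ 0.5894 -0.2087  0.1071] 168
[ 0.5299 -0.2062  0.1069] 174
[ 0.4695 -0.2032  0.1069] 182
25.8167 [0.52368025 0.0867294  0.206958  ]
```

View pics/f.png

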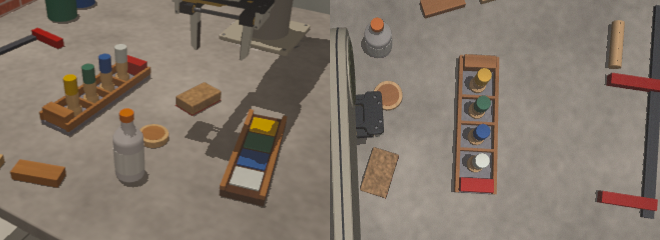

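All four legs stand with their tops at 107 mm, which puts them on the bay floor. From the red block the order is white, blue, green, yellow, and the bystanders have not moved.

```bash
python3 -c "
from plant import robot
print(robot.close_job())"
```

```text
the job is handed in; nothing more can be done
None
```

The job is done and handed in: all four legs stand upright on the bay floors in the order white, blue, green, yellow from the red block, with the glue bottle, sanding block and disc left in place, in about 26 s of robot time.

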